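Load a tube on the roller mixer and set its speed selector

ROBOT

A 6-joint arm with a two-finger parallel gripper is mounted at the origin on the work surface. World frame = base frame: x ahead of the robot, y to its left, z up, the work surface at z = 0. Lengths are in m, angles in rad, forces in N, time in s.
With the tool pointing down it reaches from about 0.4 to 0.825 m from the base axis. Payload 7 kg.
Tool frame: the origin (TCP) lies between the finger pads; the fingertips stand 8 mm ahead of it and the grasp point (between the pads) lies 11 mm behind it (arm.finger_overhang is the distance from the TCP to the fingertips, in m); z points along the fingers, y is the line along which they close (so a half turn about z gives the same grasp; the last joint's range is limited). The gripper opens to 88 mm and grips with 3 to 60 N. Pads are 19 mm wide; open, the fingers measure 130 mm over their backs; the gripper's body (78 mm by 193 mm) begins 47 mm behind the grasp point.
Start: joints at [1.451, 0.359, 0.012, 0, -1.224, -0.288], TCP at [0.268, 0.62, 0.235] pointing down, gripper open.
Joint ranges: [-3.07, 3.07], [-1.43, 2.12], [-1.02, 1.25], [-3.03, 1.67], [-3.05, -0], [-3.03, 3.03]. Speed limits (rad/s): [2.39, 2.39, 3.01, 3.14, 3.14, 3.14].

INTERFACE

Orientations are given as [roll, pitch, yaw] about the fixed x, y, z axes, in that order (R = Rz(yaw) Ry(pitch) Rx(roll)).
In Python, from station import arm gives the robot as it stands.
- The arm moves only by the tool move_arm, never from a script. Its argument "rows" is text: rows parted by semicolons, each of 7 numbers parted by spaces: the turn, a rotation vector about the tool's x, y, z in degrees, then the shift along the tool's x, y, z in m, then the finger opening in m, from 0 to 0.0876. A call has 1 to 8 rows; each row shifts and turns the commanded pose from where the row before left it, along the tool's axes as they then stand; what a row does not reach is not made up. A row lasts 1/8 s, in which the tool goes at most 62.5 mm and 10.7 degrees, less where a joint would pass 70% of its speed; a pose out of reach is approached as far as the arm can. A call is refused whole if a number of a shift passes 0.0625 or a number of a turn 10.7, either way. A call with a gripper value outside its range is refused whole. The fingers move at their own pace and stop on an object; "squeeze" is the grip in N (left out, the last holds). Time passes only in rows, so rows that do not move let the fingers close. It gives the time, the measured TCP pose, the force, the opening and the grip force at its end, in the units of the state.
- arm.get_state(): the state, without advancing time (a new reading comes with each control period).
- arm.grab_frame(name): name is "scene" or "top" or "wrist"; returns (picture, depth): 400x640x3 uint8, blue, green, red; 400x640 float32, m along the optical axis (not along the pixel's ray), 0 where there is no reading.
- arm.camera_model(name): a dict with "mtx" (3x3 intrinsics, pixels), "k1" (the pictures are not rectified: a ray, as slopes to the right and down, at radius r is drawn at 1 + k1 r^2 times it, then the intrinsics apply), "camera_from_world" (4x4, takes a point from world to camera coordinates); the wrist camera has in their place "mount" (4x4, takes a point from camera to tool coordinates, whose origin is the TCP and whose axes are the flange's). Camera axes: x right, y down, z forward; pixel columns grow to the right and rows downward; lengths in m; the calibration is good to about 2 mm. A picture is of the moment at which its call begins: read the wrist's pose just before it. camera_model takes no time and is no camera call.
- arm.job_done(): hands the job in; it is judged then, once.
The state is a dict: "t": time; "q": joint angles; "qd": joint speeds; "joint_efforts": joint torques, N m; "eef_pos": TCP position; "ee_rot": TCP orientation; "force": force on the tool from outside, world axes, zero at the start; "moment": the same for the moment, N m; "width": finger opening in m; "gripper_force": force on a finger pad.
Only numpy, scipy, OpenCV 4.12 (cv2) and the standard library are available. Lean on these libraries where they do the work, as an engineer would, in place of code of your own. Each camera call takes 0.05 s, during which the arm holds its last target. There are 200 camera calls.

TASK

The roller mixer is still switched off at the wall; get it ready for the purple-capped tube. Take that tube from the steel tray and lay it gently in a groove between two of the mixer's rollers, lengthwise and wholly on the rollers, and turn the mixer's selector knob until it clicks home with its white pointer at the purple dot. Leave the other tubes in the tray and the rack where they are, and let go of everything.

Things in the scene. Friction and masses are not known exactly. Their poses are not given: they have to be found in the camera images.
- purple_tube_mid (a point): 13 mm clear tube with white label, purple cap 17 mm in diameter and 24 mm long; 108 mm over all, about 14 g. Lies in the tray; which of the three places it has varies. The point is half-way along it, on its axis, about 8 mm above the tray floor; x: along the tube, cap at +x
- blue_tube_mid (a point): Bystander: 13 mm clear tube with white label, blue cap 17 mm in diameter and 24 mm long; 108 mm over all, about 14 g. Lies in the tray; which of the three places it has varies. The point is half-way along it, on its axis, about 8 mm above the tray floor; x: along the tube, cap at +x
- green_tube_mid (a point): Bystander: 13 mm clear tube with white label, green cap 17 mm in diameter and 24 mm long; 108 mm over all, about 14 g. Lies in the tray; which of the three places it has varies. The point is half-way along it, on its axis, about 8 mm above the tray floor; x: along the tube, cap at +x
- tray: Shallow stainless tray, fixed to the bench, 180 (its x) x 250 (its y) mm outside, rim 14 mm high, floor and walls 3 mm thick. Origin: centre of its underside on the bench. Three tubes lie in it side by side, roughly along its x, at about y = -70, 0 and 70 mm
- mixer: White tube roller mixer, fixed to the bench, 200 (its x) x 360 (its y) mm; origin: centre of its underside on the bench, z up, front facing its -x. Rollers along its y (see rollers). Bearing cheek at y 158 to 180 mm, top 88 mm up; control housing at y -180 to -80 mm with a level top panel 95 mm up, which carries the selector knob
- rollers (a point): Top of the middle roller, half-way along it (77 mm up); axes as the mixer's. Five fixed rubber rollers, 30 mm in diameter, 234 mm long, along y, at x = -72, -36, 0, 36, 72 mm from here; the four grooves between them at x = -54, -18, 18, 54 mm. A tube let go a few mm above a groove settles in it, its axis about 2 mm below this point's height
- selector (a joint): Knob angle in rad, growing clockwise from above; clicks every 0.524 from 0 (off: white ring, pointer to the mixer's +y) to 3.142, with stops just beyond. A sprung detent (up to about 0.08 N m) pulls it into the nearest click and holds it when released. Starts in one of the first two clicks; the coloured dots stand at the clicks 1.047 to 2.618, in varying order
- knob_grip (a point): On the knob's upright axis, 22 mm above the panel, where it is gripped. Black knob: skirt 44 mm in diameter, 5 mm high, with a bar on it 12 mm thick (its x), 42 mm long (its y), top 32 mm above the panel. Turns with the knob: +y is the direction of the pointer (white line), z up
- pointer_aim (a point): Turns with the knob: the point on the panel, 34 mm from the knob's axis, at which the pointer points; the dots lie on the same circle
- mark_purple (a point): Centre of the purple sticker dot (14 mm) on the panel, 34 mm from the knob's axis, at one of the knob's clicks
- mark_blue (a point): Centre of the blue dot, likewise
- mark_green (a point): Centre of the green dot, likewise
- mark_grey (a point): Centre of the grey dot, likewise
- rack_mid (a point): Bystander: black rack of upright purple and blue tubes, 104 (its x) x 128 x 125 mm high, 0.9 kg, on the bench; point on its upright middle line, 50 mm up
- purple_tube: The purple-capped tube as a whole; origin on the side it first lies on, under its middle; x axis along it, cap at +x
Not all that is in view belongs to the job. Leave any yellow look-alike of the purple_tube alone.

How it is judged:
By the outcome, as a careful person would: the job done as asked, in the order asked, and still so for the second after the job is handed in, with the robot touching nothing.
It also fails if it takes over 64 s, if anything falls off the work surface, if the arm or the gripper's body presses on something with over 40 N, if the wrist force passes 120 N, or if a joint passes its speed limit or range.

## Working session

There is one attempt and no reset: what is moved stays moved. The work goes in short steps, Python scripts to look and compute and a tool call to move; the robot and the scene stay as the last step left them, time stands still between calls to the robot, and variables do not carry over. Pictures are saved under pics/ and viewed, at most 10 in all, crops included, and the job is handed in when it is done.

Besides the shell and the picture viewer there is one more tool, called after "Call:" in YAML: its name, and indented under it one key for each argument. move_arm: Moves the arm, as the interface text tells. Its arguments: {"type":"object","properties":{"rows":{"type":"string"},"squeeze":{"type":"number"}},"required":["rows"]}

```bash
mkdir -p pics; cat > h.py <<'E'
import numpy as np, cv2
from scipy.spatial.transform import Rotation as R
from station import arm
def tool(s=None):
    s=s or arm.get_state(); T=np.eye(4)
    T[:3,:3]=R.from_euler('xyz',s['ee_rot']).as_matrix(); T[:3,3]=s['eef_pos']; return T
def grab(n,f):
    T=tool(); p,d=arm.grab_frame(n); m=arm.camera_model(n)
    W=T@np.array(m['mount']) if n=='wrist' else np.linalg.inv(m['camera_from_world'])
    np.savez('pics/'+f+'.npz',p=p,d=d,W=W,K=m['mtx'],k=m['k1']); cv2.imwrite('pics/'+f+'.png',p); return p,d
def px(f,u,v,z=None):
    a=np.load('pics/'+f+'.npz'); K=a['K']; k=float(a['k'])
    q=np.array([(u-K[0,2])/K[0,0],(v-K[1,2])/K[1,1]]); s=q.copy()
    for _ in range(20): s=q/(1+k*(s@s))
    W=a['W']; r=W[:3,:3]@np.array([s[0],s[1],1])
    if z is None:
        d=a['d'][int(v)-1:int(v)+2,int(u)-1:int(u)+2]; t=np.median(d[d>0])
    else: t=(z-W[2,3])/r[2]
    return W[:3,3]+r*t
E
python3 - <<'E'
from h import *
grab('top','top1');grab('scene','scene1')
s=arm.get_state();print(s['ee_rot'],s['width'],s['t']);print(arm.camera_model('wrist'),arm.finger_overhang)
E
```

```text
[ 3.14013354e+00 -1.32359565e-04 -4.07914557e-01] 0.08744048294787612 0.1
{'mtx': array([[330.85166645,   0.        , 320.32057753],
       [  0.        , 330.85166645, 200.12747799],
       [  0.        ,   0.        ,   1.        ]]), 'k1': -0.04504093744804924, 'mount': array([[-8.69536037e-04, -9.65329864e-01, -2.61031604e-01,
         7.09555136e-02],
       [ 9.99999614e-01, -8.71624201e-04, -1.07767909e-04,
        -8.36744959e-04],
       [-1.23489883e-04, -2.61031597e-01,  9.65330249e-01,
        -1.50656401e-01],
       [ 0.00000000e+00,  0.00000000e+00,  0.00000000e+00,
         1.00000000e+00]])} 0.008
```

View pics/top1.png

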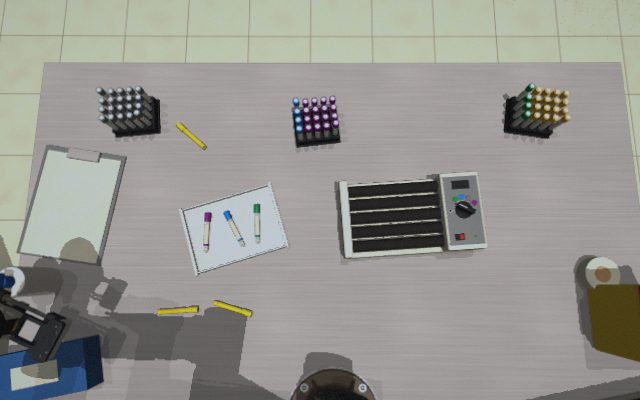

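View pics/scene1.png

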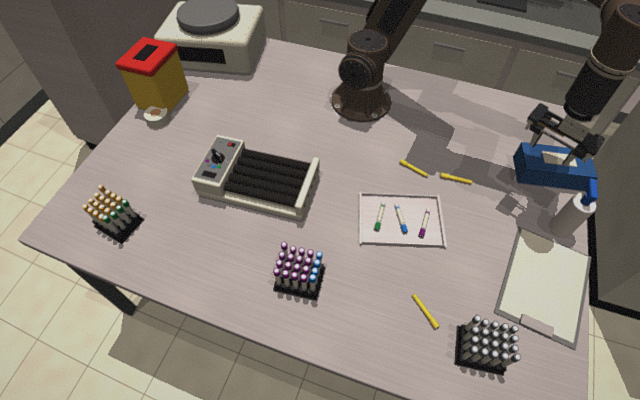

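The top view shows the purple tube at about (208,217)–(206,250), the mixer cheek on the left at x≈345, and the knob at (465,210). The purple dot looks to be near (474,203). Next I'll measure these and enlarge crops.

```bash
python3 - <<'E'
from h import *
a=cv2.imread('pics/top1.png')
c1=cv2.resize(a[165:265,335:495],None,fx=5,fy=5,interpolation=cv2.INTER_CUBIC)[:, :]
c2=cv2.resize(a[200:260,180:290],None,fx=7,fy=7,interpolation=cv2.INTER_CUBIC)
cv2.imwrite('pics/c1.png',c1)
for n,u,v,z in [('cap',208,213,.011),('bot',206,251,.011),('knob',465,210,.095+.03),('m_fl',346,257,.088),('m_bl',339,183,.088),('hs_br',477,173,.095),('hs_fr',486,248,.095),('rollmid',396,215,.077)]:
    print(n,px('top1',u,v,z).round(4))
E
```

```text
cap [0.523  0.3419 0.011 ]
bot [0.4193 0.3423 0.011 ]
knob [ 0.5146 -0.3246  0.125 ]
m_fl [ 0.4003 -0.0313  0.088 ]
m_bl [ 0.5908 -0.015   0.088 ]
hs_br [ 0.616  -0.3716  0.095 ]
hs_fr [ 0.423  -0.3816  0.095 ]
rollmid [ 0.5087 -0.1623  0.077 ]
```

View pics/c1.png

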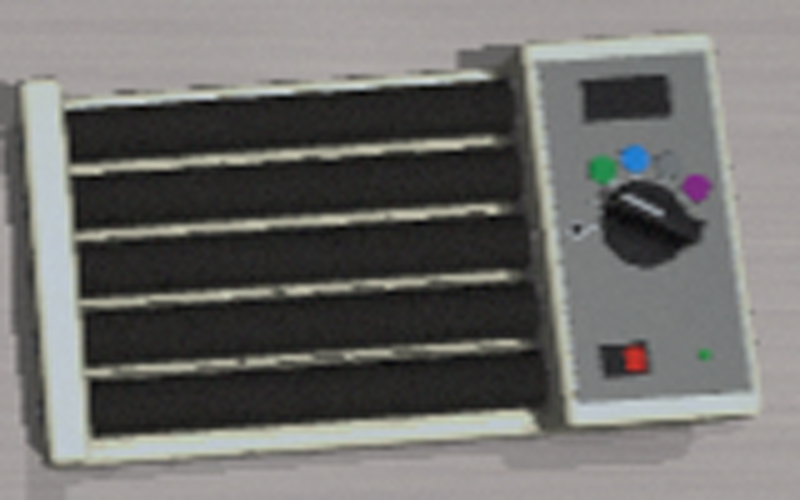

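The pointer is at the first click (0.524). The purple dot, at (697,187) in the crop, sits at about 150° (2.618), so the knob has to turn +120° clockwise. First I'll go above the purple tube.

Call:
move_arm:
  rows: "0 0 -7.8 0 0 0 0.0876;0 0 -7.8 0 0 0 0.0876;0 0 -7.8 0 0 0 0.0876;0 0 0 0.034 0.046 0 0.06;0 0 0 0.034 0.046 0 0.05;0 0 0 0.034 0.046 0 0.05;0 0 0 0.034 0.046 0 0.05;0 0 0 0.034 0.046 0 0.05"

```text
t: 1.1
eef_pos: [0.4385, 0.388, 0.2344]
ee_rot: [3.141, 0.0, 0.001]
force: [0.8, -0.1, -0.2]
width: 0.0505
gripper_force: 0.0
```

Call:
move_arm:
  rows: "0 0 0 0.034 0.046 0 0.045;0 0 0 0 0 0.05 0.045;0 0 0 0 0 0.05 0.045;0 0 0 0 0 0 0.045;0 0 0 0 0 0 0.045"

```text
t: 1.72
eef_pos: [0.4726, 0.3446, 0.1362]
ee_rot: [-3.141, -0.001, 0.001]
force: [0.4, -0.6, -0.1]
width: 0.045
gripper_force: 0.0
```

```bash
python3 - <<'E'
from h import *
grab('wrist','w1');s=arm.get_state();print(s['eef_pos'],s['ee_rot'],s['q'],s['width'])
E
```

```text
[0.47279454 0.34499291 0.13677151] [-3.13966476e+00 -2.22601149e-03  1.54243806e-03] [ 9.64734959e-01  2.92618438e-01 -3.24173065e-01  8.92972425e-04
 -9.51151343e-01  6.07088398e-01] 0.04480021696983707
```

View pics/w1.png

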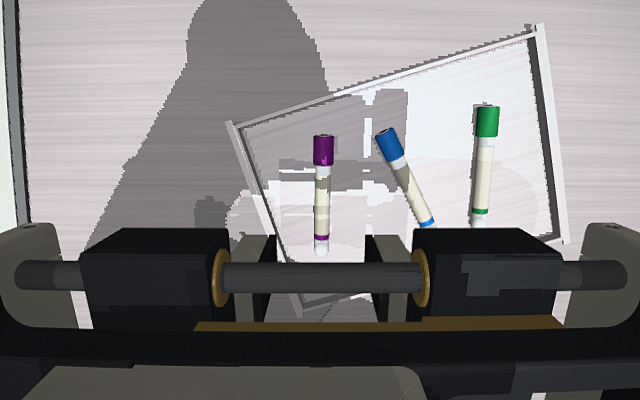

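The wrist view shows the purple tube from the cap end (323,135) to the bottom end (321,254). The bottom of the blue tube is at (432,224).

```bash
python3 - <<'E'
from h import *
for u,v in [(323,137),(322,166),(321,240),(321,254),(432,224),(385,140)]: print(px('w1',u,v,.012).round(4), px('w1',u,v).round(4))
E
```

```text
[0.5233 0.343  0.012 ] [0.5239 0.343  0.0204]
[0.4993 0.3437 0.012 ] [0.5006 0.3438 0.0197]
[0.433  0.3445 0.012 ] [0.4348 0.3445 0.0166]
[0.4194 0.3445 0.012 ] [0.4212 0.3445 0.0159]
[0.4479 0.2466 0.012 ] [0.4493 0.248  0.016 ]
[0.521  0.2919 0.012 ] [0.5216 0.2935 0.0198]
```

Call:
move_arm:
  rows: "0 0 0 -0.001 0 0.05 0.035;0 0 0 0 0 0.04 0.035;0 0 0 0 0 0.02 0.035;0 0 0 0 0 0.011 0.035;0 0 0 0 0 0 0.035;0 0 0 0 0 0 0.035"
  squeeze: 6

```text
t: 2.52
eef_pos: [0.4716, 0.3447, 0.0151]
ee_rot: [-3.14, -0.002, 0.001]
force: [0.5, 0.0, -0.4]
width: 0.0354
gripper_force: 0.0
```

Call:
move_arm:
  rows: "0 0 0 0 0 0 0.02;0 0 0 0 0 0 0.01;0 0 0 0 0 0 0.005;0 0 0 0 0 0 0.005;0 0 0 0 0 0 0.005;0 0 0 0 0 0 0.005"
  squeeze: 8

```text
t: 3.28
eef_pos: [0.471, 0.3438, 0.0137]
ee_rot: [-3.141, -0.0, 0.001]
force: [-0.5, -0.3, 3.0]
width: 0.0124
gripper_force: 8.0
```

Call:
move_arm:
  rows: "0 0 0 0 0 -0.01 0.005;0 0 0 0 0 -0.03 0.005;0 0 0 0 0 -0.05 0.005;0 0 0 0 0 -0.05 0.005;0 0 0 0 0 -0.04 0.005;0 0 0 0.003 0.03 0 0.005;0 0 0 0.003 0.05 0 0.005;0 0 0 0.003 0.05 0 0.005"

```text
t: 4.28
eef_pos: [0.4791, 0.2116, 0.1929]
ee_rot: [3.141, 0.001, 0.001]
force: [1.7, 0.1, -0.5]
width: 0.0129
gripper_force: 8.0
```

Call:
move_arm:
  rows: "0 0 0 0.003 0.055 0 0.005;0 0 0 0.003 0.055 0 0.005;0 0 0 0 0.055 0 0.005;0 0 0 0 0.055 0 0.005;0 0 0 0 0.055 0 0.005;0 0 0 0 0.05 0 0.005;0 0 0 0 0.03 0 0.005;0 0 0 0 0.02 0 0.005"

```text
t: 5.28
eef_pos: [0.4846, -0.1632, 0.1928]
ee_rot: [-3.141, 0.002, -0.001]
force: [0.0, 0.6, -0.6]
width: 0.0125
gripper_force: 8.0
```

Call:
move_arm:
  rows: "0 0 7 0 0 0 0.005;0 0 10 0 0 0 0.005;0 0 10 0 0 0 0.005;0 0 10 0 0 0 0.005;0 0 10 0 0 0 0.005;0 0 10 0 0 0 0.005;0 0 10 0 0 0 0.005;0 0 10 0 0 0 0.005"

```text
t: 6.28
eef_pos: [0.4849, -0.1616, 0.1929]
ee_rot: [3.14, 0.001, -1.35]
force: [-0.7, -1.0, -0.4]
width: 0.0126
gripper_force: 8.0
```

Call:
move_arm:
  rows: "0 0 9 0 0 0 0.005;0 0 0 0 0 0 0.005;0 0 0 0 0 0 0.005"

```text
t: 6.65
eef_pos: [0.4856, -0.1614, 0.1933]
ee_rot: [3.141, 0.0, -1.497]
force: [0.6, 0.7, -0.3]
width: 0.0129
gripper_force: 8.0
```

```bash
python3 - <<'E'
from h import *
grab('wrist','w2');s=arm.get_state();print(s['eef_pos'],s['ee_rot'],s['q'],s['width'])
E
```

```text
[ 0.48580396 -0.1613984   0.19335972] [ 3.14116598e+00  8.75702710e-05 -1.49775199e+00] [ 6.32223147e-02  1.22801673e-01 -4.02424032e-01 -9.63402580e-05
 -1.04599814e+00  9.87033356e-03] 0.012683991938374483
```

View pics/w2.png

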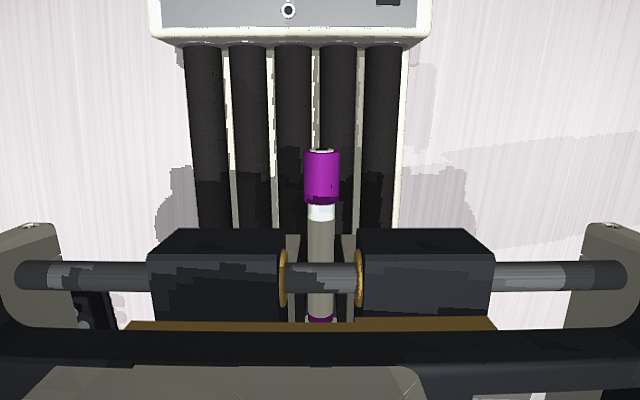

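The wrist view shows the tube held with its cap end at (322,152). The groove between the 3rd and 4th rollers runs at u≈315 (v=60) under it. Next is the offset and the tube's tilt.

```bash
python3 - <<'E'
from h import *
a=np.load('pics/w2.npz');p=a['p'].astype(int)
for v in (60,80,100,120,140):
    g=p[v,180:410].max(1); print(v,'bright gaps',[i+180 for i in range(230) if g[i]>75 ])
for v in (60,120):
    row=a['d'][v]; 
    pts=np.array([px('w2',u,v) for u in range(180,410) if row[u]>0])
    m=pts[:,2]>.072; print('tops',[(round(x,4),round(y,4),round(z,4)) for x,y,z in pts[m][::4]])
T=tool()
for v in (60,120): print('g',px('w2',315.5,v,.07))
for v in (155,175,195,212,222): q=px('w2',321,v); print(v,q.round(4),(np.linalg.inv(T)@np.r_[q,1])[:3].round(4))
for v in (44,48,52): print('end',px('w2',293,v).round(4))
E
```

```text
60 bright gaps [180, 181, 182, 183, 222, 223, 224, 225, 226, 227, 228, 266, 267, 268, 269, 270, 271, 272, 273, 274, 311, 312, 313, 314, 315, 316, 317, 318, 319, 357, 358, 359, 360, 361, 362, 363, 364, 401, 402, 403, 404, 405, 406, 407, 408, 409]
80 bright gaps [180, 181, 182, 183, 184, 185, 223, 224, 225, 226, 227, 228, 229, 230, 267, 268, 269, 270, 271, 272, 273, 274, 311, 312, 313, 314, 315, 316, 317, 318, 319, 356, 357, 358, 359, 360, 361, 362, 363, 400, 401, 402, 403, 404, 405, 406, 407, 408, 409]
100 bright gaps [180, 181, 182, 183, 184, 185, 186, 187, 224, 225, 226, 227, 228, 229, 230, 231, 268, 269, 270, 271, 272, 273, 274, 311, 312, 313, 314, 315, 316, 317, 318, 319, 356, 357, 358, 359, 360, 361, 362, 363, 399, 400, 401, 402, 403, 404, 405, 406, 407, 408, 409]
120 bright gaps [180, 181, 182, 183, 184, 185, 186, 187, 188, 226, 227, 228, 229, 230, 231, 232, 268, 269, 270, 271, 272, 273, 274, 275, 311, 312, 313, 314, 315, 316, 317, 318, 319, 355, 356, 357, 358, 359, 360, 361, 362, 398, 399, 400, 401, 402, 403, 404, 405, 406, 407, 408, 409]
140 bright gaps [180, 181, 182, 183, 18
[... 4457 characters left out ...]
 (np.float64(0.4444), np.float64(-0.2276), np.float64(0.0768)), (np.float64(0.4413), np.float64(-0.2278), np.float64(0.077)), (np.float64(0.4381), np.float64(-0.228), np.float64(0.0767)), (np.float64(0.4346), np.float64(-0.2283), np.float64(0.0751))]
g [ 0.49831921 -0.26903254  0.07      ]
g [ 0.49516499 -0.22359253  0.07      ]
155 [ 0.4902 -0.2126  0.2006] [ 0.0513 -0.0006 -0.0072]
175 [ 0.4895 -0.2037  0.2002] [ 0.0425 -0.0006 -0.0069]
195 [ 0.4889 -0.1946  0.2   ] [ 0.0333 -0.0006 -0.0066]
212 [ 0.4882 -0.1858  0.1975] [ 0.0245 -0.0006 -0.0041]
222 [ 0.4879 -0.1809  0.1973] [ 0.0196 -0.0006 -0.004 ]
end [ 0.5158 -0.2782  0.0767]
end [ 0.5156 -0.2753  0.077 ]
end [ 0.5154 -0.2725  0.077 ]
```

Call:
move_arm:
  rows: "0 0 0 0 -0.0045 0.03 0.005;0 0 0 0 0 0.04 0.005;0 0 0 0 0 0.025 0.005;0 0 0 0 0 0.01 0.005;0 0 0 0 0 0 0.005;0 0 0 0 0 0 0.005"

```text
t: 7.45
eef_pos: [0.4915, -0.161, 0.0896]
ee_rot: [-3.14, -0.0, -1.5]
force: [0.4, -0.1, -0.1]
width: 0.0126
gripper_force: 8.0
```

```bash
python3 - <<'E'
from h import *
grab('wrist','w3');T=tool();print(T[:3,3])
for v in (100,120,140):print('g',px('w3',315,v).round(4))
for v in (155,175,195,212,222): q=px('w3',321,v); print(v,q.round(4),(np.linalg.inv(T)@np.r_[q,1])[:3].round(4))
E
```

```text
[ 0.49147301 -0.16094284  0.0896881 ]
g [ 0.5006 -0.2357  0.0677]
g [ 0.4999 -0.2259  0.0682]
g [ 0.4992 -0.2159  0.0681]
155 [ 0.4959 -0.2121  0.0966] [ 0.0513 -0.0008 -0.0069]
175 [ 0.4952 -0.2032  0.0963] [ 0.0424 -0.0008 -0.0066]
195 [ 0.4946 -0.1941  0.0963] [ 0.0333 -0.0008 -0.0066]
212 [ 0.494  -0.1856  0.0946] [ 0.0248 -0.0008 -0.0049]
222 [ 0.4936 -0.1806  0.0941] [ 0.0198 -0.0008 -0.0044]
```

View pics/w3.png

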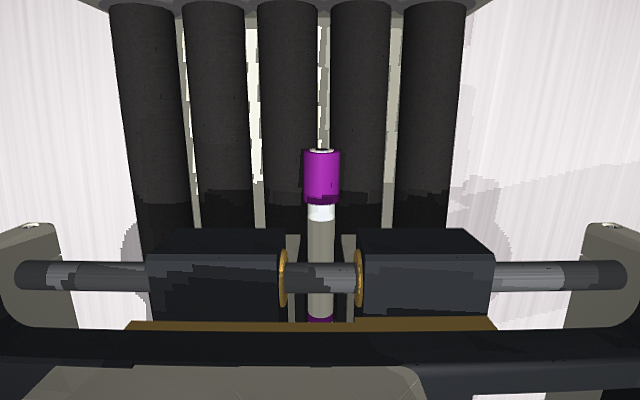

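The tube is centred over the groove (gap at u≈320, cap at u≈321). I'll creep down the last few mm.

Call:
move_arm:
  rows: "0 0 0 0 0 0.001 0.005;0 0 0 0 0 0.001 0.005;0 0 0 0 0 0.001 0.005;0 0 0 0 0 0.0007 0.005;0 0 0 0 0 0 0.005;0 0 0 0 0 0 0.005"

```text
t: 8.25
eef_pos: [0.4907, -0.161, 0.085]
ee_rot: [-3.142, -0.0, -1.5]
force: [-1.4, 0.6, 3.6]
width: 0.0126
gripper_force: 9.3
```

Call:
move_arm:
  rows: "0 0 0 0 0 -0.0005 0.005;0 0 0 0 0 0 0.016;0 0 0 0 0 0 0.02;0 0 0 0 0 0 0.024;0 0 0 0 0 0 0.028;0 0 0 0 0 0 0.028;0 0 0 0 0 -0.01 0.03;0 0 0 0 0 -0.04 0.03"

```text
t: 9.25
eef_pos: [0.4893, -0.1609, 0.1346]
ee_rot: [3.137, 0.0, -1.501]
force: [0.7, -0.3, 0.5]
width: 0.0298
gripper_force: 0.0
```

Call:
move_arm:
  rows: "0 0 0 -0.03 0 -0.05 0.04;0 0 0 -0.05 0 -0.02 0.04;0 0 0 0 0 0 0.04;0 0 0 0 0 0 0.04"

```text
t: 9.75
eef_pos: [0.4849, -0.0809, 0.2057]
ee_rot: [-3.141, 0.0, -1.499]
force: [-0.0, -0.8, -0.4]
width: 0.0402
gripper_force: 0.0
```

```bash
python3 - <<'E'
from h import *
grab('wrist','w4');T=tool();print(T[:3,3])
E
```

```text
[ 0.48475015 -0.08144923  0.20518336]
```

View pics/w4.png

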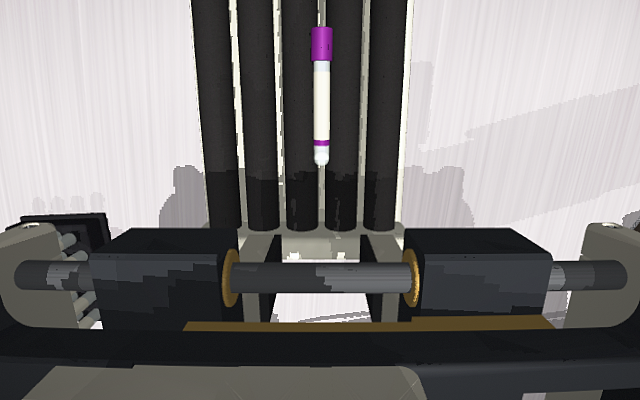

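The tube lies settled in the groove, cap at (322,45) and bottom end at (321,162), fully on the rollers. Now I'll go above the knob.

Call:
move_arm:
  rows: "0 0 0 0.049 -0.0025 0 0.05;0 0 0 0.049 -0.0025 0 0.05;0 0 0 0.049 -0.0025 0 0.05;0 0 0 0.049 -0.0025 0 0.05;0 0 0 0.049 -0.0025 0 0.05;0 0 10 0 0 0 0.05;0 0 10 0 0 0 0.05;0 0 10 0 0 0 0.05"

```text
t: 10.8
eef_pos: [0.5136, -0.3261, 0.2039]
ee_rot: [3.139, -0.001, -2.032]
force: [0.0, 1.3, 0.2]
width: 0.0502
gripper_force: 0.0
```

Call:
move_arm:
  rows: "0 0 0 0 0 0 0.05;0 0 0 0 0 0 0.05"

```text
t: 11.05
eef_pos: [0.5143, -0.3252, 0.2047]
ee_rot: [3.14, -0.0, -2.021]
force: [0.6, 0.3, -0.3]
width: 0.0501
gripper_force: 0.0
```

```bash
python3 - <<'E'
from h import *
p,d=grab('wrist','w5');s=arm.get_state();print(s['eef_pos'],s['ee_rot'],s['q'],s['width'])
cv2.imwrite('pics/w5c.png',cv2.resize(p[30:280,160:480],None,fx=2.4,fy=2.4,interpolation=cv2.INTER_CUBIC))
E
```

```text
[ 0.5144079  -0.32502194  0.20493314] [ 3.14081487e+00 -1.69627668e-04 -2.02137906e+00] [-2.42820520e-01  2.71230385e-01 -1.83046972e-01  6.16822644e-06
 -1.11731502e+00 -2.07764985e-01] 0.04981241010459174
```

View pics/w5c.png

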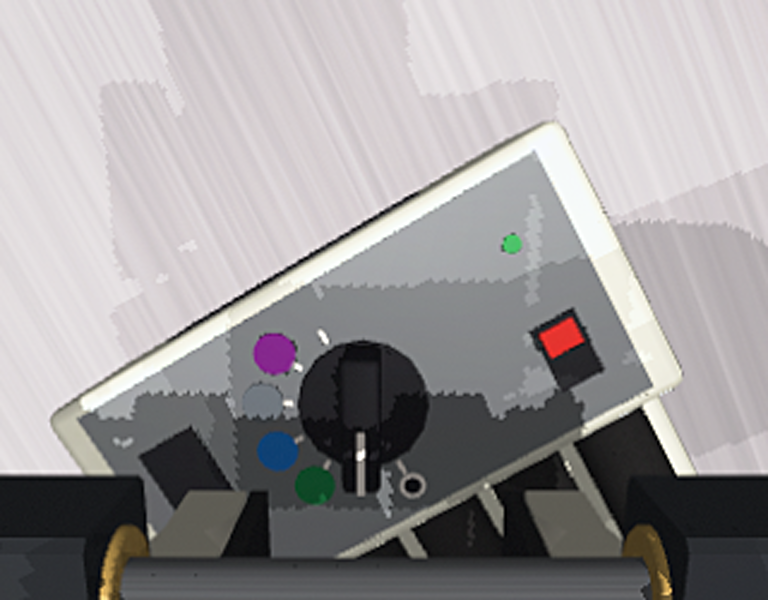

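Crop: the pointer (white line, x≈361) points down in the image at click 1. Green, blue, grey and purple follow clockwise, with purple 120° away at (274,354). The skirt centre is at crop (364,404).

```bash
python3 - <<'E'
from h import *
T=tool();I=np.linalg.inv(T)
f=lambda u,v,z:(I@np.r_[px('w5',160+u/2.4,30+v/2.4,z),1])[:3].round(4)
print('skirt',px('w5',160+364/2.4,30+404/2.4,.1),f(364,404,.1)); print('bar top',f(361,361,.127),f(361,495,.127),f(342,400,.127),f(382,400,.127),f(361,435,.127),px('w5',311,215))
print('line',f(361,440,.127),f(361,494,.127)); print('purple',f(274,354,.095))
E
```

```text
skirt [ 0.52039461 -0.33008145  0.1       ] [ 0.0019 -0.0077  0.1049]
bar top [ 0.0221 -0.0077  0.0779] [-0.0198 -0.0081  0.0779] [ 0.0103 -0.0135  0.0779] [ 0.0103 -0.0016  0.0779] [-0.0006 -0.0079  0.0779] [ 0.52247181 -0.32540523  0.12768468]
line [-0.0021 -0.0079  0.0779] [-0.0195 -0.0081  0.0779]
purple [ 0.0179 -0.0377  0.1099]
```

Call:
move_arm:
  rows: "0 0 0 0.0015 -0.0077 0 0.04;0 0 0 0 0 0.04 0.035;0 0 0 0 0 0.03 0.03;0 0 0 0 0 0.02 0.03;0 0 0 0 0 0.004 0.03;0 0 0 0 0 0 0.03;0 0 0 0 0 0 0.03"

```text
t: 11.98
eef_pos: [0.5218, -0.3297, 0.1125]
ee_rot: [-3.14, 0.0, -2.024]
force: [1.1, 0.6, 0.5]
width: 0.0297
gripper_force: 0.0
```

Call:
move_arm:
  rows: "0 0 0 0 0 0 0.02;0 0 0 0 0 0 0.012;0 0 0 0 0 0 0.005;0 0 0 0 0 0 0.005;0 0 0 0 0 0 0.005;0 0 0 0 0 0 0.005"
  squeeze: 30

```text
t: 12.72
eef_pos: [0.5208, -0.3292, 0.1118]
ee_rot: [3.141, -0.0, -2.024]
force: [-3.0, 4.1, 6.0]
width: 0.0118
gripper_force: 30.0
```

Knob gripped with small forces. Now I'll turn it clockwise from above, which is + about tool z (down).

Call:
move_arm:
  rows: "0 0 5 0 0 0 0.005;0 0 5 0 0 0 0.005;0 0 5 0 0 0 0.005;0 0 5 0 0 0 0.005;0 0 5 0 0 0 0.005;0 0 5 0 0 0 0.005;0 0 0 0 0 0 0.005"

```text
t: 13.6
eef_pos: [0.5214, -0.3297, 0.1118]
ee_rot: [-3.141, 0.0, -2.547]
force: [-2.5, -0.1, 3.8]
width: 0.0116
gripper_force: 30.0
```

```bash
python3 -c "
from h import *
s=arm.get_state();print(s['force'],s['moment'],s['eef_pos'],s['ee_rot'],s['q'])"
```

```text
[-2.4612394  -0.12108575  3.84894214] [ 0.07606183  0.22286478 -0.05269076] [ 0.52135377 -0.32966285  0.1117805 ] [-3.14066475e+00  3.02509647e-04 -2.54682590e+00] [-2.47415618e-01  3.66177853e-01 -2.78967576e-01  4.91099653e-04
 -9.24757227e-01 -7.28909572e-01]
```

Call:
move_arm:
  rows: "0 0 8 0 0 0 0.005;0 0 8 0 0 0 0.005;0 0 8 0 0 0 0.005;0 0 8 0 0 0 0.005;0 0 8 0 0 0 0.005;0 0 8 0 0 0 0.005;0 0 6 0 0 0 0.005;0 0 6 0 0 0 0.005"

```text
t: 14.6
eef_pos: [0.5215, -0.331, 0.1118]
ee_rot: [-3.14, 0.002, 2.688]
force: [-0.8, -8.1, 1.2]
width: 0.0117
gripper_force: 30.0
```

Call:
move_arm:
  rows: "0 0 8 0 0 0 0.005;0 0 8 0 0 0 0.005;0 0 8 0 0 0 0.005;0 0 6 0 0 0 0.005;0 0 0 0 0 0 0.005;0 0 0 0 0 0 0.005;0 0 0 0 0 0 0.005"

```text
t: 15.48
eef_pos: [0.521, -0.3315, 0.1118]
ee_rot: [-3.14, 0.002, 2.167]
force: [-1.7, -10.0, 0.7]
width: 0.0121
gripper_force: 30.0
```

Call:
move_arm:
  rows: "0 0 0 0 0 0 0.016;0 0 0 0 0 0 0.024;0 0 0 0 0 0 0.032;0 0 0 0 0 0 0.036;0 0 0 0 0 0 0.036;0 0 0 0 0 -0.02 0.036;0 0 0 0 0 -0.04 0.036;0 0 0 -0.02 0 -0.06 0.036"

```text
t: 16.48
eef_pos: [0.5309, -0.3447, 0.2306]
ee_rot: [-3.14, -0.003, 2.166]
force: [2.6, -0.8, 0.3]
width: 0.036
gripper_force: 0.0
```

Call:
move_arm:
  rows: "0 0 0 -0.04 0 -0.03 0.05;0 0 0 0 0 -0.03 0.05;0 0 0 0 0 0 0.05;0 0 0 0 0 0 0.05"

```text
t: 16.98
eef_pos: [0.5542, -0.3785, 0.2901]
ee_rot: [3.142, -0.001, 2.165]
force: [0.0, 0.2, -0.4]
width: 0.0499
gripper_force: 0.0
```

```bash
python3 - <<'E'
from h import *
p,d=grab('wrist','w6');q,_=grab('top','top2');print(arm.get_state()['eef_pos'])
c=cv2.resize(q[165:280,180:500],None,fx=2,fy=2,interpolation=cv2.INTER_CUBIC)
cv2.imwrite('pics/f.png',cv2.resize(np.vstack([p[:260],c]),None,fx=1.2,fy=1.2))
E
```

```text
[ 0.55399071 -0.37843697  0.28957751]
```

View pics/f.png

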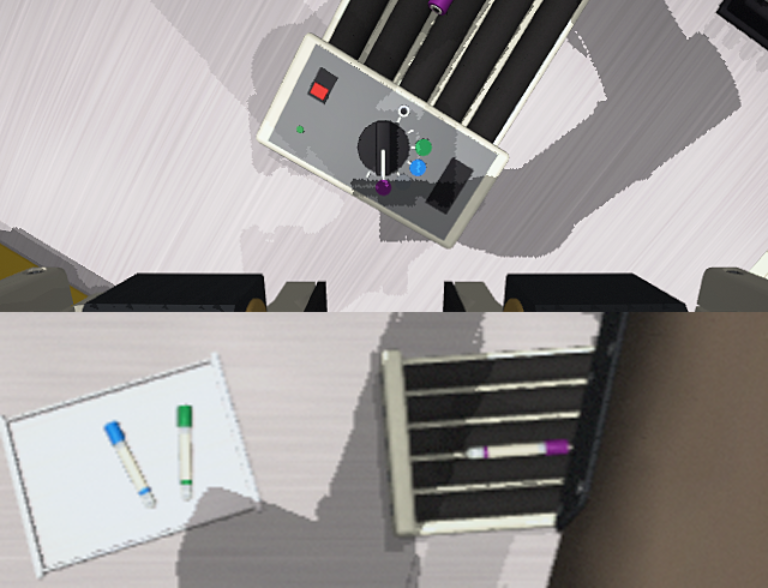

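The pointer (383,150→180) points straight at the purple dot (383,187), the tube is in its groove at (470–570,450), and the blue and green tubes are undisturbed. I'll hand in.

```bash
python3 -c "
from station import arm
print(arm.job_done())"
```

```text
the job is handed in; nothing more can be done
None
```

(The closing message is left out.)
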